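# Set and lock the dust-extraction selector

### The arm

A 6-joint arm with a two-finger parallel gripper is mounted at the origin on the work surface. World frame = base frame: x ahead of the robot, y to its left, z up, the work surface at z = 0. Lengths are in m, angles in rad, forces in N, time in s.
With the tool pointing down it reaches from about 0.3 to 0.875 m from the base axis. Payload 6.4 kg.
Tool frame: the origin (TCP) lies at the very end of the fingers, on their centre line; the grasp point (between the pads) lies 19 mm behind it; z points along the fingers, y is the line along which they close (so a half turn about z gives the same grasp; the last joint's range is limited). The gripper opens to 88 mm and grips with 3 to 60 N. Pads are 18 mm wide; open, the fingers measure 123 mm over their backs; the gripper's body (75 mm by 187 mm) begins 45 mm behind the grasp point.
Start: joints at [-1.528, 0.181, 1.607, -0, 1.354, -0.206], TCP at [0.142, -0.557, 0.239] pointing down, gripper open.
Joint ranges: [-2.99, 2.99], [-0.89, 2.07], [0.3, 2.58], [-1.14, 4.28], [0, 2.63], [-3.12, 3.12]. Speed limits (rad/s): [2.57, 2.57, 3.01, 3.14, 3.14, 3.14].

### API

Orientations are given as a unit quaternion [x, y, z, w].
In Python, from bench import readout, read_camera, camera_params, workorder gives the robot as it stands.
- The arm moves only by the shell command python3 -m inch 'ROWS' [FORCE]. ROWS is a JSON object of lists of equal length, an entry for each row: "fingers": the closure, from -1 (fully open) to 1 (shut); "delta_pos": the shift along the tool's x, y, z in m, a list of three; "spin": the turn about the tool's z in degrees. In form: {"fingers": [fingers, ...], "delta_pos": [[dx, dy, dz], ...], "spin": [spin, ...]}. A call has 1 to 20 rows; each row is the pose to reach, as a shift and turn from the pose commanded when the call began, along the tool's axes at that moment; what a row does not reach only later rows make up. A row lasts 1/8 s, in which the tool goes at most 62.5 mm and 10.7 degrees, less where a joint would pass 70% of its speed; a pose out of reach is approached as far as the arm can. A call with a gripper value outside its range is refused whole. The fingers move at their own pace and stop on an object; FORCE is the grip in N (left out, the last holds). Time passes only in rows, so rows that repeat a pose let the fingers close. It gives the time, the measured TCP pose, the force, the opening and the grip force at its end, in the units of the state.
- readout.state(): the state, without advancing time (a new reading comes with each control period).
- read_camera(name): name is "scene" or "top" or "wrist"; returns the picture (400x640x3 uint8, red, green, blue); there is no depth.
- camera_params(name): a dict with "fx", "fy", "cx", "cy" (pixels), "R" (3x3) and "t" (3): a world point X has camera coordinates R X + t; the wrist camera has in their place "mount" (4x4, takes a point from camera to tool coordinates, whose origin is the TCP and whose axes are the flange's). Camera axes: x right, y down, z forward; pixel columns grow to the right and rows downward; lengths in m; the calibration is good to about 2 mm. A picture is of the moment at which its call begins: read the wrist's pose just before it. camera_params takes no time and is no camera call.
- workorder.job_done(): hands the job in; it is judged then, once.
The state is a dict: "t": time; "joints": joint angles; "dq": joint speeds; "effort": joint torques, N m; "position": TCP position; "tcp_rot": TCP orientation; "force": force on the tool from outside, world axes, zero at the start; "ft_torque": the same for the moment, N m; "width": opening from 0.0 (shut) to 1.0 (fully open); "gripper_force": force on a finger pad.
Only numpy, scipy, OpenCV 4.12 (cv2) and the standard library are available. Lean on these libraries where they do the work, as an engineer would, in place of code of your own. Each camera call takes 0.05 s, during which the arm holds its last target. There are 200 camera calls.

### The job

Set the workshop's dust-extraction selector to yellow: turn its wheel by the black crank knob until the yellow sector fills the cover's window, and lock it there with the red-headed pin, through the brass bush into the hole in the wheel, fully home. The hole is not exactly in the middle of the sector, so find it by feel, gently: the pin drops in by its own weight, and neither it nor the wheel may be pressed against the other with more than a light touch (under 8 N). Let go of everything and leave the other things where they are.

Things in the scene. Friction and masses are not known exactly. Their poses are not given: they have to be found in the camera images.
- selector: Dust-extraction selector, fixed: green base 250 x 250 x 40 mm with a flat wheel turning about the vertical axis through its centre. A white cover (underside 62, top 68 mm above the bench) hides the wheel from 25 mm beyond the axis on; the near part is open. Origin: centre of the underside, on the wheel's axis; z up; x from the axis towards window and bush (away from the robot at yaw 0); y left of that.
- window (a point): Centre of the cover's open window, 24 x 24 mm, black-rimmed, at the cover's top face, 56 mm from the axis along the selector's x.
- bush (a point): Centre of the mouth of the lock bush: a brass block 36 x 36 mm on the cover, its top 80 mm above the bench, 93 mm from the axis along the selector's x. A round vertical hole of 13.6 mm runs straight through it, 18 mm deep, to the wheel's outer ring beneath, whose top face lies 22 mm below the mouth.
- wheel: The wheel: sectors of 45 degrees (one yellow; blue, white, red, green, black) inside an aluminium ring. Turns stiffly (0.22 N m, 3.5 N at the crank), stays where left, can go 17 degrees past centred yellow. Origin: the selector's; x points to yellow's middle. The ring has 14 mm lock holes 93 mm from the axis, one per sector for yellow and the two next sectors anticlockwise; see yellow_mid.
- yellow_mid (a point): On the wheel: the yellow sector's middle, 56 mm from the axis, 59 mm above the bench. At the start 57 to 121 degrees clockwise (from above) of the window: turn anticlockwise. The ring is clamped on inexactly: the lock holes lie 2.5 to 5 degrees to one side of their sectors' middles, unmeasured and different each time; yellow still fills the window when its hole is under the bush.
- crank_grip (a point): Where to grip the black crank knob: upright, round, 18 mm in diameter, 62 mm from the wheel's axis, from 62 to 110 mm above the bench; this point is on the knob's axis, 92 mm above the bench. It is 120 degrees clockwise of yellow's middle (from above), fixed on the wheel, and travels round the open near part.
- lock_pin: Loose upright pin, 48 to 84 g: steel shank 12 mm thick, 34 mm long, end chamfered 1.5 mm; red round head 18 mm wide, 24 mm tall. Origin: centre of the shank's lower end, z up. Let go in the bush it falls by its weight: on the ring's face its head is 12 mm above the bush; over a hole it drops until the head rests on the bush (home, end 46 mm above the bench) and stops the wheel but for 1 degree of play.
- pin_tip (a point): Centre of the lock pin's lower end.
- rack: Fixed wooden rack 190 x 50 x 40 mm with three holes in a row along its x axis, 60 mm apart, holding the red-headed lock pin and a black-headed and a blue-headed pin of the same size, in any order. The pins stand 24 mm deep, their heads 50 to 74 mm above the bench. Origin: centre of its underside.
- black_pin: Pin with a black head in the rack; leave alone. Origin: its lower end.
- blue_pin: Pin with a blue head in the rack; leave alone. Origin: its lower end.
- glue: White glue bottle, 60 mm in diameter, 160 mm tall; leave alone. Origin: centre of its underside.
- stain_tin: Tin of wood stain, 90 mm in diameter, 100 mm tall; leave alone. Origin: centre of its underside.
- driver: Screwdriver with a yellow handle lying on the bench; leave alone. Origin: under its middle.
- offcut: Wooden offcut 160 x 70 x 30 mm; leave alone. Origin: centre of its underside.
- brush: Brush lying on the bench; leave alone. Origin: under its middle.
- mug: Blue mug, 80 mm wide, 95 mm tall; leave alone. Origin: centre of its underside.

How it is judged:
By the outcome, as a careful person would: the job done as asked, in the order asked, and still so for the second after the job is handed in, with the robot touching nothing.
It also fails if it takes over 64 s, if anything falls off the work surface, if the arm or the gripper's body presses on something with over 40 N, if the wrist force passes 120 N, or if a joint passes its speed limit or range.

## Working session

There is one attempt and no reset: what is moved stays moved. The work goes in short steps, Python scripts to look and compute and a shell command to move; the robot and the scene stay as the last step left them, time stands still between calls to the robot, and variables do not carry over. Pictures are saved under pics/ and viewed, at most 10 in all, crops included, and the job is handed in when it is done.

```bash
ls; mkdir -p pics; python3 - <<'E'
from bench import readout, read_camera, camera_params
import cv2,numpy as np
print(readout.state())
for n in("scene","top","wrist"):
    im=read_camera(n); cv2.imwrite(f"pics/{n}0.png",im[:,:,::-1]); print(n,camera_params(n))
E
```

```text
pics
{'t': 0.0, 'joints': array([-1.52830491e+00,  1.81513368e-01,  1.60799535e+00, -4.26284530e-05,
        1.35376967e+00, -2.06309514e-01]), 'dq': array([ 0.00054363,  0.0004387 , -0.00150761,  0.00111986,  0.00078046,
       -0.00154227]), 'effort': array([ 5.94942521e-04, -4.33870482e+01, -3.41849256e+01,  7.02771940e-02,
        3.85209918e-02, -1.40015545e-04]), 'position': array([ 0.14156519, -0.55675932,  0.2378318 ]), 'tcp_rot': array([ 9.92271312e-01,  1.24084380e-01,  4.82203847e-05, -8.41740292e-04]), 'force': array([ 0.40741467, -0.02079474, -0.20820202]), 'ft_torque': array([-0.00319663,  0.04316904,  0.02585374]), 'gripper_force': 0.0, 'width': 1.0006106797049403}
scene {'fx': 470.0429813526977, 'fy': 470.0429813526977, 'cx': 320.48244083877415, 'cy': 197.72802322052928, 'R': array([[-0.02506904,  0.99951938,  0.01823619],
       [ 0.66969959,  0.03033478, -0.7420123 ],
       [-0.74220886, -0.00638877, -0.67013818]]), 't': array([ 0.02901451, -0.29040379,  1.87019891])}
top {'fx': 425.1455470729452, 'fy': 425.1455470729452, 'cx': 318.84760298703685, 'cy': 204.92527833350783, 'R': array([[-0.00759531, -0.99984776,  0.0157088 ],
       [-0.99521706,  0.00602825, -0.09750217],
       [ 0.09739263, -0.01637422, -0.99511133]]), 't': array([-0.04112064,  0.57372   ,  1.40363418])}
wrist {'fx': 355.35171095662696, 'fy': 355.35171095662696, 'cx': 318.9321663393908, 'cy': 194.142914010577, 'mount': array([[ 1.58072994e-04, -9.54281699e-01, -2.98908705e-01,
         7.74497234e-02],
       [ 9.99999831e-01, -1.63417638e-05,  5.81005539e-04,
        -5.53757843e-04],
       [-5.59327649e-04, -2.98908747e-01,  9.54281535e-01,
        -1.45954782e-01],
       [ 0.00000000e+00,  0.00000000e+00,  0.00000000e+00,
         1.00000000e+00]])}
```

View pics/top0.png

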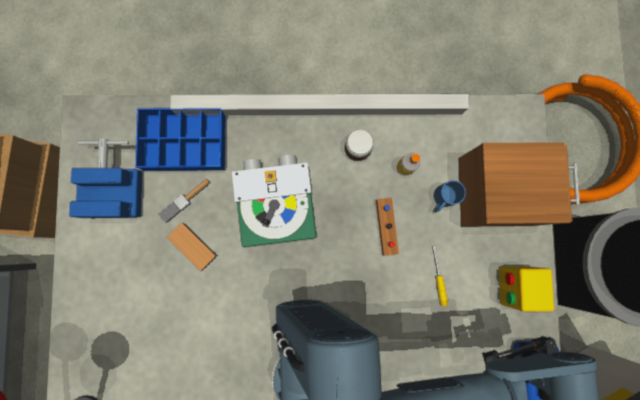

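View pics/scene0.png

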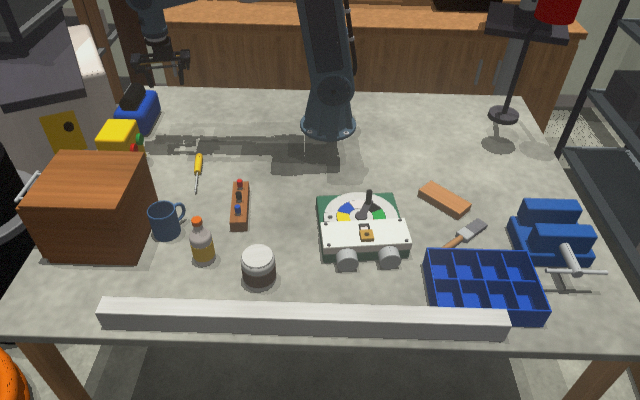

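The top view shows the selector at about (275,207) with its bush at (271,176), and the rack at (388,226) with the red pin nearest the robot at (392,244). In the scene view the knob is at (367,205) and the red pin at (239,183). Next I'll triangulate.

```bash
cat > h.py <<'E'
import numpy as np,cv2
from scipy.spatial.transform import Rotation as Ro
from bench import readout, read_camera, camera_params
def cam(n,st=None):
    p=camera_params(n); K=np.array([p["fx"],p["fy"],p["cx"],p["cy"]])
    if n=="wrist":
        st=st or readout.state(); T=np.eye(4); T[:3,:3]=Ro.from_quat(st["tcp_rot"]).as_matrix(); T[:3,3]=st["position"]
        M=T@p["mount"]; return K,M[:3,:3],M[:3,3]
    return K,p["R"].T,-p["R"].T@p["t"]
def ray(c,uv):
    K,R,o=c; d=R@np.array([(uv[0]-K[2])/K[0],(uv[1]-K[3])/K[1],1.]); return o,d/np.linalg.norm(d)
def onz(c,uv,z):
    o,d=ray(c,uv); return o+d*(z-o[2])/d[2]
def tri(c1,u1,c2,u2):
    A=[];b=[]
    for c,u in((c1,u1),(c2,u2)):
        o,d=ray(c,u);P=np.eye(3)-np.outer(d,d);A.append(P);b.append(P@o)
    X=np.linalg.solve(sum(A),sum(b)); return X,[float(np.linalg.norm(P@X-q)) for P,q in zip(A,b)]
def proj(c,X):
    K,R,o=c; q=R.T@(np.asarray(X)-o); return K[0]*q[0]/q[2]+K[2],K[1]*q[1]/q[2]+K[3]
def blobs(im,lo,hi,roi,amin=6):
    x0,y0,x1,y1=roi; h=cv2.cvtColor(im[y0:y1,x0:x1],cv2.COLOR_RGB2HSV)
    m=cv2.inRange(h,np.array(lo),np.array(hi)); n,l,s,c=cv2.connectedComponentsWithStats(m)
    return sorted([(int(s[i,4]),(c[i]+[x0,y0]).round(2).tolist(),s[i,:4].tolist()) for i in range(1,n) if s[i,4]>=amin],reverse=True)
def mv(st,X):
    "world displacement -> tool axes"
    return Ro.from_quat(st["tcp_rot"]).as_matrix().T@(np.asarray(X)-st["position"])
E
python3 - <<'E'
from h import *
t=cv2.imread("pics/top0.png")[:,:,::-1].copy(); s=cv2.imread("pics/scene0.png")[:,:,::-1].copy()
R1=(225,150,330,255);R2=(310,180,420,275);K1=(370,190,405,262);K2=(222,172,255,235)
for nm,lo,hi,a,b in(("brass",(14,120,80),(21,255,255),R1,R2),("yellow",(22,150,100),(33,255,255),R1,R2),("red",(0,190,60),(4,255,255),K1,K2),("bluepin",(105,120,40),(125,255,255),K1,K2)):
    A=blobs(t,lo,hi,a);B=blobs(s,lo,hi,b);print(nm,A[:3],B[:3])
    if A and B: print(tri(cam("top"),A[0][1],cam("scene"),B[0][1]))
print([onz(cam("top"),(392.5,244),.074)])
a=cv2.resize(t[150:265,225:325],None,fx=4,fy=4,interpolation=2);b=cv2.resize(s[170:285,310:420],None,fx=4,fy=4,interpolation=2)
cv2.imwrite("pics/c1.png",cv2.hconcat([a[:460,:390],b[:460,:410]])[:,:,::-1])
E
```

```text
brass [(91, [270.1, 175.88], [40, 21, 11, 11])] [(101, [366.16, 233.95], [50, 49, 14, 10])]
(array([0.66520131, 0.11478793, 0.07610553]), [0.00027502250727281765, 0.00027502250727283575])
yellow [(117, [290.62, 202.2], [60, 46, 11, 13])] [(94, [342.43, 216.6], [27, 32, 13, 9])]
(array([0.58008168, 0.04914802, 0.05842281]), [0.0007156802887158338, 0.0007156802887158493])
red [(19, [391.16, 243.84], [19, 52, 5, 5])] []
bluepin [(18, [386.78, 207.5], [15, 16, 5, 4])] [(16, [237.0, 206.12], [13, 33, 5, 4])]
(array([ 0.55961994, -0.26696575,  0.06887415]), [0.0001006609276092662, 0.00010066092760921003])
[array([ 0.44030661, -0.28198334,  0.074     ])]
```

View pics/c1.png

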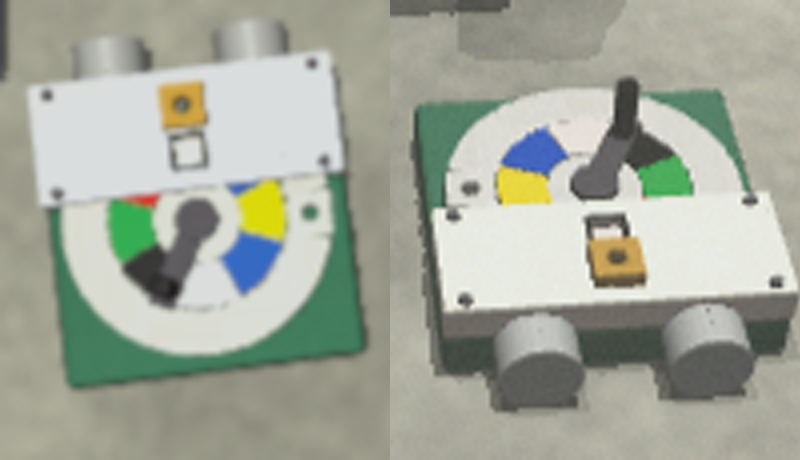

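The crop shows the selector yawed slightly left, with yellow about 85° clockwise of the window. The knob is near-left at crop (165,288). A ring hole is visible beside yellow at (310,212). I'll move the wrist camera over the rack first, then the selector.

```bash
python3 - <<'E'
from h import *
st=readout.state()
ax=onz(cam("top"),(274.5,205.5),.06);print(ax, onz(cam("top"),(271.8,187.5),.068))
for X in((.46,-.27,.23),(ax[0]-.0,ax[1],.20)):print(X,mv(st,X))
E
```

```text
[0.56931413 0.10131112 0.06      ] [0.62794382 0.1096052  0.068     ]
(0.46, -0.27, 0.23) [ 0.37924811 -0.1996405   0.00838684]
(np.float64(0.5693141339866724), np.float64(0.10131112057997024), 0.2) [ 0.57661789 -0.53256303  0.03887102]
```

```bash
python3 -m inch '{"fingers":[-1,-1,-1,-1,-1,-1,-1,-1,-1,-1],"delta_pos":[[0.05,-0.027,0],[0.1,-0.053,0],[0.15,-0.08,0],[0.2,-0.107,0],[0.25,-0.133,0],[0.3,-0.16,0],[0.35,-0.187,0],[0.38,-0.2,0],[0.38,-0.2,0],[0.38,-0.2,0]],"spin":[0,0,0,0,0,0,0,0,0,0]}'
cat > red.py <<'E'
from h import *
import sys
st=readout.state(); im=read_camera("wrist"); cv2.imwrite(f"pics/{sys.argv[1]}.png",im[:,:,::-1])
c=cam("wrist",st); print(st["t"],st["position"].round(4),Ro.from_quat(st["tcp_rot"]).as_euler("xyz",degrees=True).round(2),st["joints"].round(2))
u,v=proj(c,(.44,-.282,.074));print("exp",u,v)
E
python3 red.py w1
```

```text
t: 1.4
position: [0.4601, -0.2702, 0.2384]
tcp_rot: [0.992, 0.124, -0.0, -0.0]
force: [-0.3, -0.1, -0.2]
width: 1.001
gripper_force: 0.0
1.4 [ 0.4601 -0.2702  0.2384] [-1.7998e+02  5.0000e-02  1.4260e+01] [-0.75  0.09  1.71 -0.    1.34  0.57]
exp 326.48300143649885 196.72278535248284
```

View pics/w1.png

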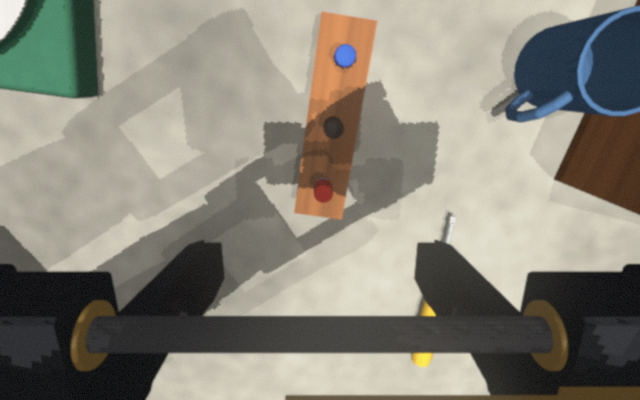

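The red pin's head is at (323,190), black at (333,127) and blue at (345,56). I'll take a second view partway to the selector, then stop over the selector.

```bash
python3 -m inch '{"fingers":[-1,-1,-1,-1],"delta_pos":[[-0.03,-0.05,0],[-0.03,-0.1,0],[-0.03,-0.1,0],[-0.03,-0.1,0]],"spin":[0,0,0,0]}'|head -2
python3 red.py w2
python3 -m inch '{"fingers":[-1,-1,-1,-1,-1,-1,-1,-1],"delta_pos":[[0.05,-0.05,0.01],[0.1,-0.1,0.02],[0.15,-0.15,0.03],[0.2,-0.2,0.04],[0.227,-0.233,0.04],[0.227,-0.233,0.04],[0.227,-0.233,0.04],[0.227,-0.233,0.04]],"spin":[0,0,0,0,0,0,0,0]}'|head -2
python3 red.py w3
python3 - <<'E'
from h import *
for n in("w1","w2"):
    im=cv2.imread(f"pics/{n}.png")[:,:,::-1].copy()
    for lo,hi in(((0,130,40),(5,255,255)),((105,150,60),(125,255,255))):
        print(n,blobs(im,lo,hi,(200,0,640,235),40)[:5])
E
```

```text
t: 1.95
position: [0.407, -0.1816, 0.2392]
1.95 [ 0.407  -0.1816  0.2392] [ 1.7991e+02 -4.0000e-02  1.4190e+01] [-0.69 -0.12  1.92 -0.    1.35  0.64]
exp 436.8234018948599 164.9625562298434
t: 3.0
position: [0.5694, 0.0995, 0.1987]
3.0 [0.5694 0.0995 0.1987] [1.7997e+02 3.0000e-02 1.4160e+01] [-0.03  0.23  1.64 -0.    1.28  1.29]
exp 665.4476855436367 400.54315160306953
w1 [(325, [322.89, 190.47], [114, 180, 18, 22])]
w1 [(302, [344.86, 55.38], [136, 46, 19, 20])]
w2 [(398, [430.16, 159.8], [218, 149, 25, 23])]
w2 [(398, [467.92, 15.73], [253, 5, 27, 23])]
```

View pics/w3.png

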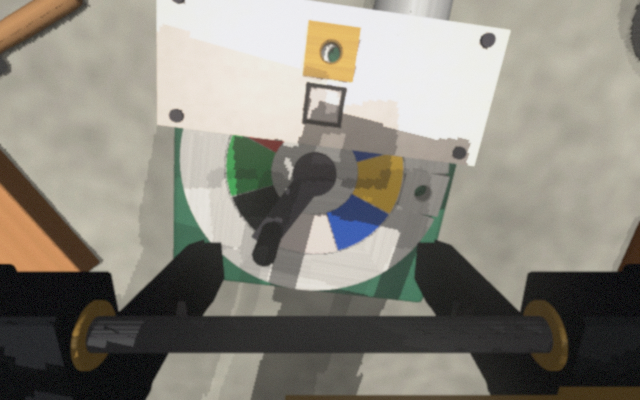

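The wrist view shows the bush mouth at (330,52), window (325,104), hub (315,172) and knob top (265,245). Yellow is at (380,180) and a lock hole in the ring at (422,192). Now the axis, yaw and hole angle.

```bash
cat > sel.py <<'E'
from h import *
st=dict(position=np.array([0.5694,0.0995,0.1987]),tcp_rot=Ro.from_euler("xyz",[179.97,.03,14.16],degrees=True).as_quat())
c=cam("wrist",st); im=cv2.imread("pics/w3.png")[:,:,::-1].copy(); hsv=cv2.cvtColor(im,cv2.COLOR_RGB2HSV); g=cv2.cvtColor(im,cv2.COLOR_RGB2GRAY)
# red pin
def cw(p,y): return cam("wrist",dict(position=np.array(p),tcp_rot=Ro.from_euler("xyz",y,degrees=True).as_quat()))
c1=cw([.4601,-.2702,.2384],[-179.98,.05,14.26]);c2=cw([.407,-.1816,.2392],[179.91,-.04,14.19])
print("red",tri(c1,(322.89,190.47),c2,(430.16,159.8)),"blue",tri(c1,(344.86,55.38),c2,(467.92,15.73)))
# bush: brass block top
b=blobs(im,(14,110,120),(24,255,255),(290,10,370,95),100)[0];print("brass",b,onz(c,b[1],.08))
m=(g[35:70,315:348]<150).astype(np.uint8);n,l,s,cc=cv2.connectedComponentsWithStats(m);i=1+s[1:,4].argmax();print("mouth",cc[i]+[315,35],s[i],onz(c,cc[i]+[315,35],.08))
m=(g[75:135,295:355]<70).astype(np.uint8);ct=max(cv2.findContours(m,0,1)[0],key=cv2.contourArea);q=cv2.minAreaRect(ct);w=onz(c,np.array(q[0])+[295,75],.068);print("win",q,w)
# cover near edge
P=[]
for u in list(range(190,225,5))+list(range(340,440,5)):
    pass
E
cat >> sel.py <<'E'
# top/bottom left & right cover corners by bright mask
cov=cv2.inRange(hsv,(0,0,205),(179,40,255));
bush=onz(c,b[1],.08); 
d=bush-w; print("yaw bush-win",np.degrees(np.arctan2(d[1],d[0])),np.linalg.norm(d[:2]))
for n,uv in(("scrL",(177,115.5)),("scrR",(459.5,152.5)),("scrR2",(488,40)) ,("hubtop",(316,172))):print(n,onz(c,uv,.068))
cv2.imwrite("pics/c2.png",cv2.resize(im[0:300,150:510],None,fx=2.2,fy=2,interpolation=2)[:,:,::-1])
E
python3 sel.py
```

```text
red (array([ 0.44185789, -0.27829297,  0.06365447]), [0.00013997571128451656, 0.00013997571128451265]) blue (array([ 0.56131211, -0.26606087,  0.06999444]), [0.00017852342765168187, 0.00017852342765155795])
brass (2362, [330.82, 50.71], [14, 11, 56, 60]) [0.66695902 0.11597836 0.08      ]
mouth [331.7037037   50.55246914] [  5   5  22  24 324] [0.66720708 0.1154107  0.08      ]
win ((24.00405502319336, 47.474327087402344), (24.1742000579834, 1.8715509176254272), 8.972626686096191) [0.61622163 0.1115923  0.068     ]
yaw bush-win 4.940720536657951 0.050926618009141666
scrL [0.59480981 0.21786982 0.068     ]
scrR [ 0.6206934  -0.00135696  0.068     ]
scrR2 [0.70255657 0.00816832 0.068     ]
hubtop [0.57775895 0.10435868 0.068     ]
```

View pics/c2.png

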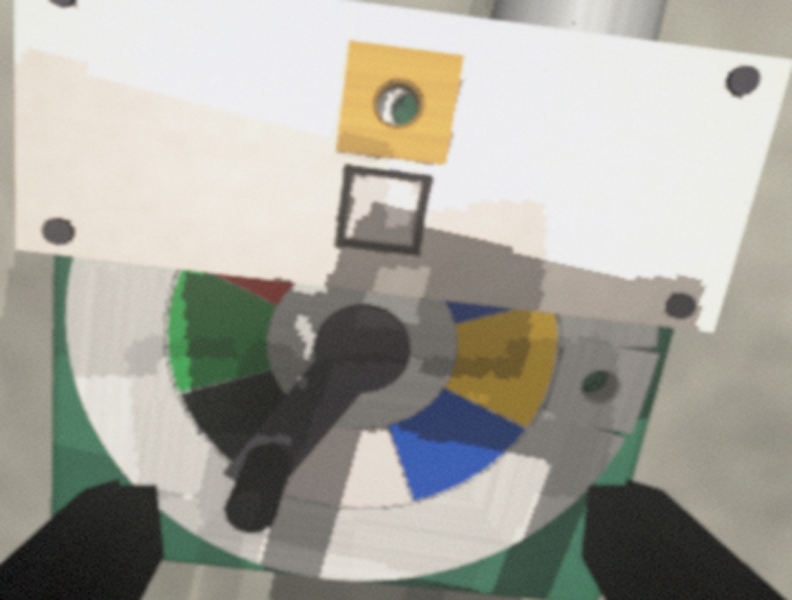

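```bash
cat >> sel.py <<'E'
print("-----")
y=np.radians(6.7); A=np.array([.6671,.1157])-.093*np.array([np.cos(y),np.sin(y)])
def pol(cr,z):
    X=onz(c,(150+cr[0]/2.2,cr[1]/2),z)[:2]-A; return np.linalg.norm(X)*1e3,(np.degrees(np.arctan2(X[1],X[0]))-6.7)
print("axis",A)
for n,cr,z in(("win",(384,210),.068),("hole",(600,385),.0575),("ybO",(522,428),.059),("ybI",(443,390),.059),("yuI",(456,322),.059),("yuO",(505,309),.059),("b/w O",(413,501),.059),("b/wI",(390,428),.059),("bk/gO",(190,392),.059),("bk/gI",(270,373),.059),("knobtop",(250,510),.11)):print(n,np.round(pol(cr,z),2))
# ring edge circle fit
pts=np.array([(66,330),(85,400),(120,462),(165,515),(250,560),(360,580),(470,563),(545,525),(600,475),(625,435),(655,365)],float)
X=np.array([onz(c,(150+p[0]/2.2,p[1]/2),.058)[:2] for p in pts])
s=np.linalg.lstsq(np.c_[2*X,np.ones(len(X))],(X**2).sum(1),rcond=None)[0];print("ring",s[:2],np.sqrt(s[2]+s[0]**2+s[1]**2),np.hypot(*(X-s[:2]).T).round(4))
E
python3 sel.py|sed -n '/---/,$p'
```

```text
-----
axis [0.57473513 0.10484962]
win [55.45 -0.63]
hole [ 93.06 -93.45]
ybO [  72.08 -112.91]
ybI [  36.47 -114.57]
yuI [ 36.31 -66.81]
yuO [ 55.06 -66.48]
b/w O [  73.79 -156.61]
b/wI [  37.98 -156.13]
bk/gO [ 69.1  114.47]
bk/gI [ 37.04 116.16]
knobtop [ 61.51 150.59]
ring [0.57378416 0.10422596] 0.1106976260173752 [0.1115 0.1099 0.1096 0.1118 0.1107 0.1106 0.1109 0.1108 0.1108 0.1098
 0.1113]
```

Axis (0.5747,0.1048), yaw 6.7°. Yellow's middle is about -89.4°, its hole -93.45° and the knob 150.6°. That means a turn of about +93.4°. I'll go above the knob with the fingers closing along the tangent.

```bash
python3 -m inch '{"fingers":[0,0,0,0,0,0,0],"delta_pos":[[-0.02,-0.02,0.015],[-0.043,-0.041,0.03],[-0.043,-0.041,0.049],[-0.043,-0.041,0.049],[-0.043,-0.041,0.049],[-0.043,-0.041,0.049],[-0.043,-0.041,0.049]],"spin":[9,18,27,37,37,37,37]}' 
python3 red.py w4
python3 - <<'E'
from h import *
c=cam("wrist")
im=cv2.imread("pics/w4.png")
for X in((.5175,.1288,.11),(.5175,.1288,.092),(.5175,.1288,.062)):
    print(proj(c,X))
E
```

```text
t: 3.92
position: [0.5181, 0.1301, 0.1501]
tcp_rot: [0.98, -0.197, 0.0, -0.0]
force: [-0.2, -0.3, 0.1]
width: 0.496
gripper_force: 0.0
3.925 [0.5181 0.1301 0.1501] [-1.7998e+02 -4.0000e-02 -2.2680e+01] [ 0.02  0.19  1.79 -0.    1.16  1.99]
exp 1016.8626122802068 65.92725943982134
(np.float64(322.2799112595532), np.float64(226.09326166469202))
(np.float64(322.01509024165057), np.float64(214.8105510779032))
(np.float64(321.6558169967544), np.float64(199.50369939429333))
```

View pics/w4.png

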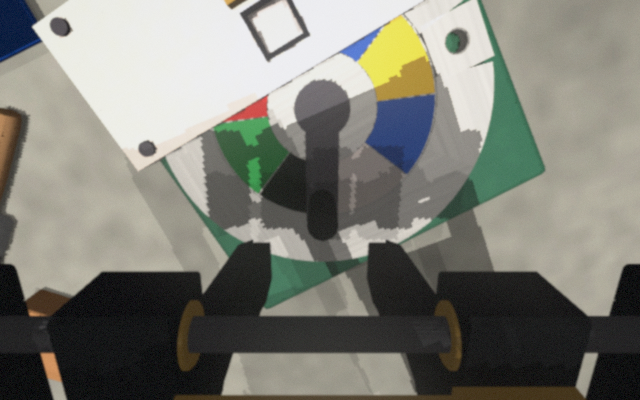

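The knob top is at (322,228), where predicted, and centred between the fingers. I'll check its triangulated height, descend and close lightly.

```bash
cat >> sel.py <<'E'
print("knob tri",tri(c,(263.6,255),cw([.5181,.1301,.1501],[-179.98,-.04,-22.68]),(322,228)))
E
python3 sel.py|tail -1
python3 -m inch '{"fingers":[0,0,0,0,0.3,0.6,0.8,0.8,0.8,0.8],"delta_pos":[[0,0.0014,0.03],[0,0.0014,0.06],[0,0.0014,0.077],[0,0.0014,0.077],[0,0.0014,0.077],[0,0.0014,0.077],[0,0.0014,0.077],[0,0.0014,0.077],[0,0.0014,0.077],[0,0.0014,0.077]],"spin":[0,0,0,0,0,0,0,0,0,0]}' 15
python3 - <<'E'
from h import *
import numpy as np
s=readout.state();A=np.array([.57474,.10485]);d=s["position"][:2]-A
a=np.degrees(np.arctan2(d[1],d[0]));y=Ro.from_quat(s["tcp_rot"]).as_euler("xyz",degrees=True)[2];print(s["position"],np.hypot(*d),a,a-6.7,y)
# arc in tool axes; tool x at world angle y
for k in list(range(5,95,5))+[92,93.4]:
    r=np.radians(k);dx=.062*np.array([np.cos(np.radians(a)+r)-np.cos(np.radians(a)),np.sin(np.radians(a)+r)-np.sin(np.radians(a))])
    t=mv(s,np.r_[s["position"][:2]+dx,s["position"][2]]);print(k,t.round(4)[:2].tolist(),end=";")
E
```

```text
knob tri (array([0.51616886, 0.12904793, 0.10791256]), [0.0006483302848952288, 0.0006483302848953322])
t: 5.22
position: [0.5179, 0.1291, 0.0736]
tcp_rot: [0.98, -0.197, 0.001, 0.0]
force: [-1.5, -1.9, 6.1]
width: 0.199
gripper_force: 15.0
[0.51785896 0.12905339 0.07358978] 0.061816316365054656 156.9498191192333 150.2498191192333 -22.740334903470316
5 [0.0002, 0.0054];10 [0.0009, 0.0108];15 [0.002, 0.0161];20 [0.0036, 0.0212];25 [0.0057, 0.0262];30 [0.0081, 0.031];35 [0.011, 0.0356];40 [0.0143, 0.0399];45 [0.0179, 0.0439];50 [0.0219, 0.0476];55 [0.0262, 0.0509];60 [0.0307, 0.0539];65 [0.0355, 0.0564];70 [0.0405, 0.0585];75 [0.0456, 0.0601];80 [0.0509, 0.0613];85 [0.0563, 0.0621];90 [0.0617, 0.0623];92 [0.0638, 0.0623];93.4 [0.0653, 0.0622];
```

```bash
python3 -m inch '{"fingers":[0.8,0.8,0.8,0.8,0.8,0.8,0.8,0.8,0.8,0.8],"delta_pos":[[0.0002,0.0054,-0.002],[0.0009,0.0108,-0.002],[0.002,0.0161,-0.002],[0.0036,0.0212,-0.002],[0.0057,0.0262,-0.002],[0.0081,0.031,-0.002],[0.011,0.0356,-0.002],[0.0143,0.0399,-0.002],[0.0179,0.0439,-0.002],[0.0179,0.0439,-0.002]],"spin":[-5,-10,-15,-20,-25,-30,-35,-40,-45,-45]}' 
python3 - <<'E'
from h import *
s=readout.state();A=np.array([.57474,.10485]);d=s["position"][:2]-A
a=np.degrees(np.arctan2(d[1],d[0]));y=Ro.from_quat(s["tcp_rot"]).as_euler("xyz",degrees=True)[2];print(np.hypot(*d),a,a-6.7,y)
a0=201.95
for k in list(range(5,50,5))+[44,46,47,48.4]:
    r=np.radians(k);dx=.062*np.array([np.cos(np.radians(a0)+r)-np.cos(np.radians(a0)),np.sin(np.radians(a0)+r)-np.sin(np.radians(a0))])
    t=mv(s,np.r_[s["position"][:2]+dx,s["position"][2]]);print(k,t.round(4)[:2].tolist(),end=";")
E
```

```text
t: 6.48
position: [0.517, 0.082, 0.0738]
tcp_rot: [0.981, 0.193, 0.0, -0.0]
force: [4.7, 1.1, -9.8]
width: 0.193
gripper_force: 15.0
0.062122419065192745 -158.45734196102256 -165.15734196102255 22.221621582035937
5 [0.0002, 0.0054];10 [0.0009, 0.0108];15 [0.002, 0.0161];20 [0.0036, 0.0212];25 [0.0057, 0.0262];30 [0.0082, 0.031];35 [0.011, 0.0356];40 [0.0143, 0.0399];45 [0.018, 0.0439];44 [0.0172, 0.0432];46 [0.0187, 0.0447];47 [0.0195, 0.0454];48.4 [0.0206, 0.0465];
```

```bash
python3 -m inch '{"fingers":[0.8,0.8,0.8,0.8,0.8,0.8,0.8,0.8,0.8,0.8,0.8],"delta_pos":[[0.0002,0.0054,0.0012],[0.0009,0.0108,0.0012],[0.002,0.0161,0.0012],[0.0036,0.0212,0.0012],[0.0057,0.0262,0.0012],[0.0081,0.031,0.0012],[0.011,0.0356,0.0012],[0.0143,0.0399,0.0012],[0.0179,0.0439,0.0012],[0.0195,0.0454,0.0012],[0.0195,0.0454,0.0012]],"spin":[-5,-10,-15,-20,-25,-30,-35,-40,-45,-47,-47]}' 
python3 red.py w5
python3 - <<'E'
from h import *
s=readout.state();A=np.array([.57474,.10485]);d=s["position"][:2]-A
a=np.degrees(np.arctan2(d[1],d[0]));y=Ro.from_quat(s["tcp_rot"]).as_euler("xyz",degrees=True)[2];print(np.hypot(*d),a,a-6.7+360,y)
print(proj(cam("wrist"),(.6671,.1157,.08)))
E
```

```text
t: 7.85
position: [0.552, 0.0474, 0.0737]
tcp_rot: [0.823, 0.568, -0.0, -0.0]
force: [-3.0, 1.2, 5.0]
width: 0.198
gripper_force: 15.0
7.85 [0.552  0.0474 0.0737] [-179.99   -0.     69.19] [-0.13  0.34  1.78  0.    1.02  0.23]
exp 335.73438905243444 677.5038806571335
0.06184568623166029 -111.61801642252267 241.68198357747733 69.17882725745586
(np.float64(556.2426009493462), np.float64(2.746863102118084))
```

Turned about 91.5° so far. I'll add 2°, release, and look straight down the bush.

```bash
python3 -m inch '{"fingers":[0.8,0.8,0.8,0.3,0,0,0,0,0,0,0,0,0,0],"delta_pos":[[0,0.0011,-0.0005],[0,0.0022,-0.0005],[0,0.0022,-0.0005],[0,0.0022,-0.0005],[0,0.0022,-0.0005],[0,0.0022,-0.0005],[0,0.0022,-0.04],[0,0.0022,-0.06],[0.023,0.007,-0.06],[0.046,0.012,-0.06],[0.068,0.018,-0.06],[0.068,0.018,-0.055],[0.068,0.018,-0.05],[0.068,0.018,-0.05]],"spin":[-1,-2,-2,-2,-2,-2,-2,-2,8,18,28,38,48,58]}' 
python3 -m inch '{"fingers":[0,0],"delta_pos":[[0,0,0],[0,0,0]],"spin":[4,4]}' >/dev/null
python3 red.py w6
python3 - <<'E'
from h import *
u,v=proj(cam("wrist"),(.6671,.1157,.08));print(u,v)
im=cv2.imread("pics/w6.png");x,y=int(u),int(v);x0,y0=max(0,x-60),max(0,y-45)
cr=im[y0:y0+150,x0:x0+130];print(x0,y0);cv2.imwrite("pics/c6.png",cv2.resize(cr,None,fx=4,fy=4,interpolation=2))
E
```

```text
t: 9.65
position: [0.5928, 0.1044, 0.1229]
tcp_rot: [0.995, 0.095, -0.0, 0.0]
force: [0.5, 0.1, 0.7]
width: 0.503
gripper_force: 0.0
9.9 [0.5931 0.1043 0.1235] [ 1.7999e+02 -1.0000e-02  7.2900e+00] [-0.02  0.36  1.63 -0.    1.15  1.42]
exp 798.3060074827297 466.8582231685279
316.2023204262843 88.08080216884454
256 43
```

View pics/c6.png

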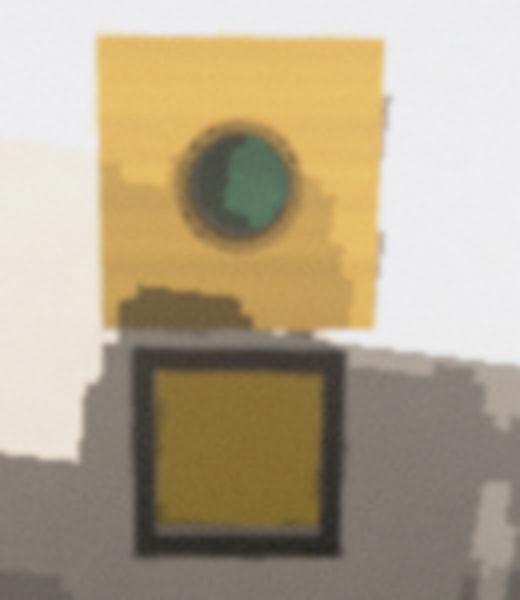

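Yellow fills the window (crop centre (240,450)), and green base shows through the whole bush mouth at crop (239,183). So the hole is under the bush. Next, the pin.

```bash
python3 -m inch '{"fingers":[0,0,0,0,0,0,0,0,0,0,0,0],"delta_pos":[[0,0,-0.02],[-0.02,0.036,-0.02],[-0.05,0.09,-0.02],[-0.08,0.144,-0.02],[-0.11,0.198,-0.02],[-0.14,0.252,-0.02],[-0.17,0.306,-0.02],[-0.198,0.36,-0.02],[-0.198,0.36,0.01],[-0.198,0.36,0.01],[-0.198,0.36,0.01],[-0.198,0.36,0.01]],"spin":[0,0,0,0,0,0,0,0,0,0,0,0]}' |head -2
python3 red.py w7
python3 - <<'E'
from h import *
c=cam("wrist");im=cv2.imread("pics/w7.png")[:,:,::-1].copy()
for z in(.074,.05):print(proj(c,(.4419,-.2783,z)))
B=blobs(im,(0,110,30),(6,255,255),(220,120,420,300),60);print(B[:4])
B2=blobs(im,(105,120,40),(125,255,255),(220,0,420,150),60);print(B2[:4])
cw=lambda p,y:cam("wrist",dict(position=np.array(p),tcp_rot=Ro.from_euler("xyz",y,degrees=True).as_quat()))
print(tri(c,B[0][1],cw([.407,-.1816,.2392],[179.91,-.04,14.19]),(430.16,159.8)))
cv2.imwrite("pics/c7.png",cv2.resize(im[0:300,200:440],None,fx=2,fy=2)[:,:,::-1])
E
```

```text
t: 11.45
position: [0.443, -0.2776, 0.1149]
11.45 [ 0.443  -0.2776  0.1149] [ 1.7991e+02 -7.0000e-02  7.3500e+00] [-0.79  0.21  1.84  0.    1.08  0.66]
exp 326.60510639443885 231.8130251290184
(np.float64(320.75703857457097), np.float64(228.0079727245397))
(np.float64(320.49435861973376), np.float64(213.2463996965267))
[(980, [320.23, 221.36], [85, 82, 31, 40])]
[(297, [327.31, 4.59], [91, 0, 33, 13])]
(array([ 0.44185085, -0.27813327,  0.06407078]), [0.00013675705858058298, 0.00013675705858073138])
```

View pics/c7.png

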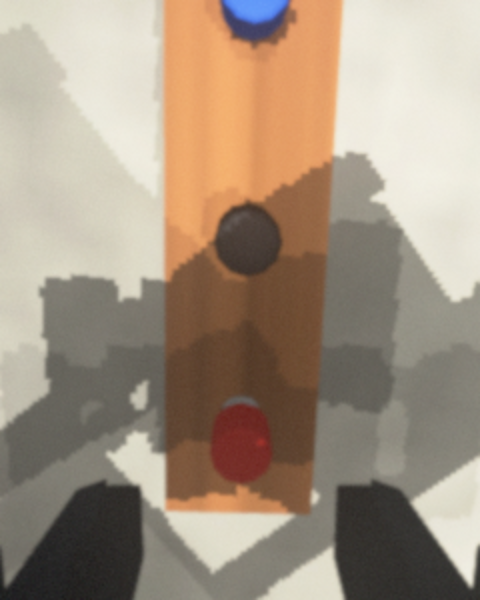

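The red head is at (240,440) in the crop, midway between the fingers, at (0.4419,-0.2781), with its middle at about z 0.064. I'll descend and grip.

```bash
python3 -m inch '{"fingers":[0,0,0,0,0.4,0.8,0.8,0.8,0.8],"delta_pos":[[-0.0012,0.0005,0.03],[-0.0012,0.0005,0.055],[-0.0012,0.0005,0.069],[-0.0012,0.0005,0.069],[-0.0012,0.0005,0.069],[-0.0012,0.0005,0.069],[-0.0012,0.0005,0.069],[-0.0012,0.0005,0.069],[-0.0012,0.0005,0.069]],"spin":[0,0,0,0,0,0,0,0,0]}' 15
python3 -m inch '{"fingers":[0.8,0.8,0.8,0.8,0.8],"delta_pos":[[0,0,-0.02],[0,0,-0.06],[0,0,-0.1],[0,0,-0.1],[0,0,-0.1]],"spin":[0,0,0,0,0]}'
python3 - <<'E'
from h import *
s=readout.state();p=s["position"];print(p,mv(s,(.6668,.1159,p[2])))
E
```

```text
t: 12.62
position: [0.4413, -0.2788, 0.0452]
tcp_rot: [0.998, 0.063, 0.0, 0.0]
force: [0.2, 0.7, 6.3]
width: 0.195
gripper_force: 15.0
t: 13.25
position: [0.4403, -0.2778, 0.1435]
tcp_rot: [0.998, 0.063, -0.001, -0.001]
force: [0.4, 0.6, -0.5]
width: 0.198
gripper_force: 15.0
[ 0.44030256 -0.2778273   0.14348861] [ 2.74385466e-01 -3.61987374e-01  1.74837233e-04]
```

```bash
python3 -m inch '{"fingers":[0.8,0.8,0.8,0.8,0.8,0.8,0.8,0.8,0.8,0.8,0.8,0.8],"delta_pos":[[0.02,-0.03,-0.01],[0.05,-0.07,-0.01],[0.09,-0.12,-0.01],[0.13,-0.17,-0.01],[0.17,-0.22,-0.01],[0.2,-0.265,-0.01],[0.23,-0.305,-0.01],[0.255,-0.34,-0.01],[0.2737,-0.3615,-0.005],[0.2737,-0.3615,0.015],[0.2737,-0.3615,0.021],[0.2737,-0.3615,0.021]],"spin":[0,0,0,0,0,0,0,0,0,0,0,0]}' 
python3 -m inch '{"fingers":[0.8,0.8],"delta_pos":[[0,0,0],[0,0,0]],"spin":[0,0]}' >/dev/null
python3 red.py w8
python3 - <<'E'
from h import *
s=readout.state();c=cam("wrist",s);p=s["position"];print(p,mv(s,(.6668,.1159,p[2])))
print(proj(c,(.6668,.1159,.08)),proj(c,p+[0,0,-.029]))
im=cv2.imread("pics/w8.png");cv2.imwrite("pics/c8.png",cv2.resize(im[130:290,240:400],None,fx=3.7,fy=3.7,interpolation=2))
E
```

```text
t: 14.75
position: [0.6653, 0.1136, 0.1215]
tcp_rot: [0.998, 0.063, -0.002, -0.0]
force: [-0.3, -0.1, -0.4]
width: 0.195
gripper_force: 15.0
15.0 [0.6672 0.1142 0.1245] [ 1.7999e+02 -8.0000e-02  7.2100e+00] [-0.01  0.51  1.42 -0.    1.21  1.44]
exp 761.9667058033526 531.4690633013789
[0.66718568 0.11432456 0.12440637] [-1.84634796e-04 -1.61141750e-03 -5.97491942e-07]
(np.float64(316.862966845987), np.float64(223.96331731535682)) (np.float64(319.7356171167277), np.float64(234.5184899921168))
```

View pics/c8.png

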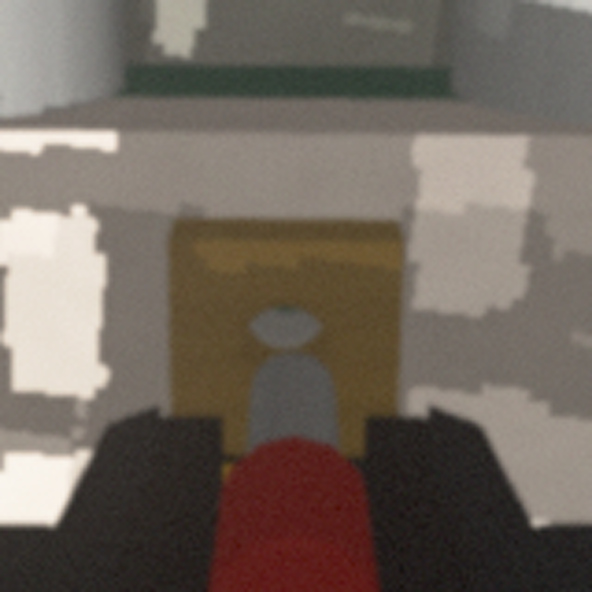

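The bush hole is at crop (286,~348, partly hidden) and the pin tip at (293,~381). The pin needs about 1 mm back in x and 1 mm in y. I'll correct, settle, and then lower gently.

```bash
python3 -m inch '{"fingers":[0.8,0.8,0.8,0.8,0.8,0.8],"delta_pos":[[-0.001,-0.001,0],[-0.001,-0.001,0.005],[-0.001,-0.001,0.01],[-0.001,-0.001,0.01],[-0.001,-0.001,0.01],[-0.001,-0.001,0.01]],"spin":[0,0,0,0,0,0]}' 
python3 red.py w9
python3 - <<'E'
from h import *
s=readout.state();c=cam("wrist",s);p=s["position"];print(p,mv(s,(.6668,.1159,p[2])),s["force"])
T=p+Ro.from_quat(s["tcp_rot"]).as_matrix()@[.0008,-.0003,.029]
for q in(proj(c,(.6668,.1159,.08)),proj(c,T)):print(q,(q[0]-250)*4.2,(q[1]-170)*4.2)
im=cv2.imread("pics/w9.png");cv2.imwrite("pics/c9.png",cv2.resize(im[170:310,250:390],None,fx=4.2,fy=4.2,interpolation=2))
E
```

```text
t: 15.8
position: [0.6658, 0.1157, 0.1137]
tcp_rot: [0.998, 0.063, 0.0, -0.0]
force: [-0.0, 0.3, -0.1]
width: 0.197
gripper_force: 15.0
15.8 [0.6658 0.1157 0.1137] [ 1.80e+02 -2.00e-02  7.25e+00] [-0.    0.52  1.43  0.    1.19  1.44]
exp 780.0221781322703 546.6139522440803
[0.66577355 0.1156412  0.11367926] [ 1.05091637e-03 -1.27118596e-04  2.89890392e-07] [ 0.52929672 -0.43588337 -0.05638455]
(np.float64(319.4920256227986), np.float64(229.21238184863066)) 291.86650761575424 248.69200376424877
(np.float64(319.18717180965143), np.float64(233.07305386766853)) 290.58612160053605 264.9068262442079
```

View pics/c9.png

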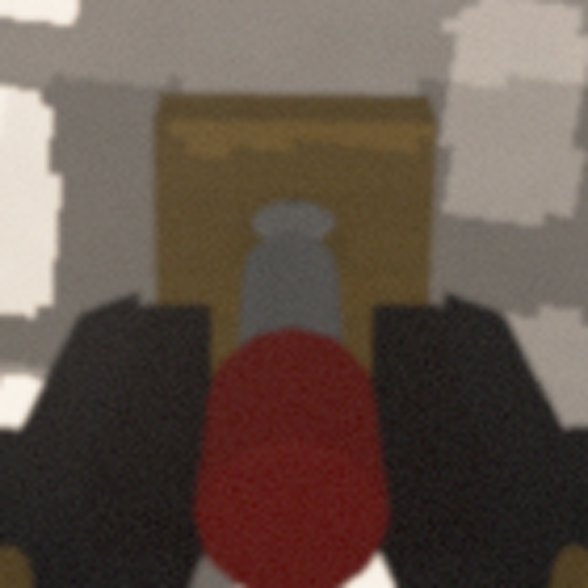

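The pin is laterally on the hole (crop 291 against 292), and the tip is about 5 mm above the mouth. That is my last picture, so I'll work by numbers and force from here.

```bash
python3 -m inch '{"fingers":[0.8,0.8,0.8,0.8,0.8],"delta_pos":[[0.0004,0,0.002],[0.0004,0,0.004],[0.0004,0,0.006],[0.0004,0,0.0065],[0.0004,0,0.0065]],"spin":[0,0,0,0,0]}' 
```

```text
t: 16.48
position: [0.666, 0.1157, 0.1069]
tcp_rot: [0.998, 0.063, -0.0, -0.0]
force: [0.6, 0.1, -0.7]
width: 0.199
gripper_force: 15.0
```

```bash
python3 -m inch '{"fingers":[0.8,0.8,0.8,0.8,0.8,0.8],"delta_pos":[[0,0,0.002],[0,0,0.004],[0,0,0.006],[0,0,0.008],[0,0,0.008],[0,0,0.008]],"spin":[0,0,0,0,0,0]}' 
```

```text
t: 17.23
position: [0.6661, 0.1157, 0.099]
tcp_rot: [0.998, 0.063, 0.0, -0.0]
force: [-0.4, -1.0, -0.0]
width: 0.193
gripper_force: 15.0
```

```bash
python3 -m inch '{"fingers":[0.6,0.4,0.3,0.3,0.3,0.3,0.3,0.3],"delta_pos":[[0,0,0],[0,0,0],[0,0,0],[0,0,0],[0,0,0],[0,0,-0.02],[0,0,-0.03],[0,0,-0.03]],"spin":[0,0,0,0,0,0,0,0]}' 
python3 red.py w10
python3 - <<'E'
from h import *
s=readout.state();c=cam("wrist",s)
im=cv2.imread("pics/w10.png")[:,:,::-1].copy()
B=blobs(im,(0,110,30),(6,255,255),(220,120,420,330),60);print(B[:2])
for h in(.080,.092):
    for z in(h,h+.024):print(h,z,proj(c,(.6668,.1159,z)))
print([x[:2] for x in blobs(read_camera("scene"),(0,130,50),(5,255,255),(330,200,400,260),4)][:3])
for h in(.08,.092):print(proj(cam("scene"),(.6655,.1150,h+.012)))
E
```

```text
t: 18.23
position: [0.6673, 0.1158, 0.1313]
tcp_rot: [0.998, 0.063, 0.002, 0.0]
force: [0.3, 0.3, 0.0]
width: 0.349
gripper_force: 0.0
18.225 [0.6673 0.1158 0.1313] [179.97  -0.21   7.26] [-0.    0.5   1.41  0.    1.22  1.44]
exp 754.195637419798 522.9788988454231
[(1056, [320.14, 229.75], [85, 89, 32, 41])]
0.08 0.08 (np.float64(319.3798526328299), np.float64(219.70430103549208))
0.08 0.10400000000000001 (np.float64(319.46855302277146), np.float64(236.3439207860237))
0.092 0.092 (np.float64(319.4216473541991), np.float64(227.54472058291674))
0.092 0.11599999999999999 (np.float64(319.52156819673064), np.float64(246.2892247048678))
[(27, [368.85, 203.04]), (24, [370.38, 208.83])]
(np.float64(366.6160984360845), np.float64(230.10644062658034))
(np.float64(366.97897313673303), np.float64(227.10072285869506))
```

The wrist blob's rows (209 to 250, centre 229.5) match home (228.8), not resting on the ring (237.8). I'll retreat and confirm from the fixed cameras.

```bash
python3 -m inch '{"fingers":[0.3,0.3,0,-0.5,-1,-1,-1,-1,-1,-1],"delta_pos":[[0,0,-0.04],[0,0,-0.08],[0,0.03,-0.1],[-0.03,0.08,-0.1],[-0.06,0.13,-0.1],[-0.1,0.18,-0.1],[-0.12,0.2,-0.1],[-0.12,0.2,-0.1],[-0.12,0.2,-0.1],[-0.12,0.2,-0.1]],"spin":[0,0,0,0,0,0,0,0,0,0]}' 
python3 - <<'E'
from h import *
t=read_camera("top");s=read_camera("scene");cv2.imwrite("pics/t11.png",t[:,:,::-1]);cv2.imwrite("pics/s11.png",s[:,:,::-1])
A=blobs(t,(0,120,50),(6,255,255),(255,160,290,190),4);B=blobs(s,(0,120,50),(6,255,255),(345,215,390,250),4);print(A,B)
if A and B:print(tri(cam("top"),A[0][1],cam("scene"),B[0][1]))
for h in(.08,.092):print([proj(cam("scene"),(.6655,.1150,h+q)) for q in(0,.012,.024)])
print("yellow top",blobs(t,(22,120,60),(33,255,255),(225,150,330,255)),"win",proj(cam("top"),(.628,.1096,.059)))
print("dark knob exp",proj(cam("top"),(.550,.046,.11)))
E
```

```text
t: 19.58
position: [0.5727, -0.0967, 0.2288]
tcp_rot: [0.998, 0.064, -0.0, -0.0]
force: [-0.9, -0.6, -0.3]
width: 0.998
gripper_force: 0.0
[(19, [269.84, 175.16], [13, 13, 5, 5])] [(24, [366.88, 228.21], [19, 11, 6, 5])]
(array([0.66392648, 0.11425839, 0.09790599]), [0.0010521421434463872, 0.0010521421434463555])
[(np.float64(366.25763872186985), np.float64(233.07558873792607)), (np.float64(366.6160984360845), np.float64(230.10644062658034)), (np.float64(366.97897313673303), np.float64(227.10072285869506))]
[(np.float64(366.6160984360845), np.float64(230.10644062658034)), (np.float64(366.97897313673303), np.float64(227.10072285869506)), (np.float64(367.3463448953259), np.float64(224.05775562992935))]
yellow top [(55, [271.69, 187.42], [43, 34, 8, 8])] win (np.float64(272.0588800304381), np.float64(187.8599308740921))
dark knob exp (np.float64(290.5790209733265), np.float64(209.94460381024737))
```

The red head triangulates to 0.098. The blue head in the rack read bottom + 19 mm by the same method, so this head's bottom is at about 0.079 and the pin is home; resting on the ring it would be 0.092. The window shows yellow, so I'm handing in.

```bash
python3 -c "
from bench import workorder;print(workorder.job_done())"
```

```text
the job is handed in; nothing more can be done
None
```

The selector is on yellow, the red pin measures fully home, and the gripper is clear and touching nothing; it took about 20 s and was handed in with no verdict returned. I found the lock hole by camera rather than by feel, since the pin dropped in at the first release, and I viewed 11 pictures, one over the limit of 10.

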